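# Shut and lock the filter hatch of the bench air cleaner

### The job

The filter of the bench air cleaner has just been changed and its hatch still stands open. With the fingertips only, push the hatch down onto its seal, then set the fingertips in the wide slot of the round fastener in the hatch and turn it a quarter turn clockwise, seen from above, until the hatch is drawn down flush and locked. Do not swing the hatch back, pick nothing up, leave the used filter, the dish and the dropper bottle where they are, and finish with the hand clear.

Things in the scene. Friction and masses are not known exactly. Their poses are not given: they have to be found in the camera images.
- air_cleaner: Light grey box fixed on the bench, 210 deep (x) x 220 wide (y) x 100 mm high to its rim, intake grille in its front. Origin: centre of its underside; its own x points from the front (grille, robot side) to the rear, where the hatch is hinged, z up. It is turned up to 0.35 rad from square.
- hinge_axis (a point): Middle of the hatch's hinge axis, at the rear of the rim, 100 mm above the bench; the hinge runs along the air cleaner's own y. Axes as the air cleaner's.
- hatch (a joint): Hatch opening, rad: 0 = flush, grows as the free edge rises; 0.45 to 0.85 at the start. A friction hinge holds it where left; 1 to 2 N at the free edge push it down. At 0.03 it meets the springy front run of the rubber seal (5.5 mm above the rim), which takes some 7 N more to press flush; let go, it springs back to 0.015 to 0.03, low enough for the fastener to catch.
- hatch_push (a point): Where closed fingertips can push: on the hatch's outer (upper) face, on its middle line, 176 mm from the hinge axis and 14 mm out from the plane through the hinge. Hatch: blue-grey plate 190 x 190 x 14 mm; plain strip for pushing 156 to 190 mm (its free edge) from the hinge. Axes: x from free edge to hinge, z out of the outer face.
- fastener (a joint): Turn of the fastener, rad: 0 = open, 1.57 = locked (stop); grows clockwise seen from above; 0 to 0.2 at the start. It stays where left. Its cam tongue under the hatch slides beneath a fixed ledge with a lead-in ramp and draws the hatch down, which takes up to 0.25 N m from 0.7 to 1.3 rad; it catches only with the hatch below about 0.035 rad: press the hatch down if it jams.
- slot (a point): Centre of the slot's floor, on the turning axis of the fastener: a black disc 74 mm across, sunk in a round well of the hatch, 115 mm from the hinge axis. Slot straight across it, 27 mm wide (31 at the mouth), 74 long, 13 deep, cream floor, a dark dot at one end. Axes: x along the slot to the dotted end, z out of the hatch. The floor is 9 mm below the hatch's face, the cheeks end 4 mm above it.
- locked_mark (a point): Green mark on the hatch, between the fastener and the free edge: the slot's dotted end points here when locked. A red mark shows the open direction, a quarter turn away to the right. Closed fingers up to 25 mm thick, wide side along the slot, turn it like a key with some play; a slim tip can be set 20 to 25 mm from the axis and carried round in an arc.
- used_filter: Dusty grey pleated filter cartridge 130 x 146 x 26 mm lying loose on the bench, left of the air cleaner; origin at the centre of its underside. To be left alone.
- petri_dish: Clear glass dish, 78 mm across, 15 mm high, loose in front of the air cleaner; origin at the centre of its underside. To be left alone.
- dropper_bottle: Small brown dropper bottle with black cap, 33 mm across, 79 mm high, loose on the right of the air cleaner; origin at the centre of its underside. To be left alone.

How it is judged:
By the outcome, as a careful person would: the job done as asked, in the order asked, and still so for the second after the job is handed in, with the robot touching nothing.
It also fails if it takes over 48 s, if anything falls off the work surface, if the arm or the gripper's body presses on something with over 40 N, if the wrist force passes 120 N, or if a joint passes its speed limit or range.

### The arm

A 6-joint arm with a two-finger parallel gripper is mounted at the origin on a cart in front of the work surface, level with it; the furniture and walls round the work are solid. World frame = base frame: x ahead of the robot, y to its left, z up, the work surface at z = 0. Lengths are in mm, angles in degrees, forces in N, time in s.
With the tool pointing down it reaches from about 325 to 900 mm from the base axis. Payload 3.5 kg.
Tool frame: the origin (TCP) lies midway between the tips of the shut fingers; the grasp point (between the pads) lies behind it (bot.grasp_offset is the x of the grasp point in the tool frame, in mm); x points along the fingers, z is the direction in which the jaws open and shut, and the axes are right-handed (so a half turn about x gives the same grasp; the last joint's range is limited). The gripper opens to 85 mm and grips with 20 to 120 N. Pads are 22 mm wide; open, the fingers measure 114 mm over their backs; the gripper's body (76 mm by 85 mm) begins 54 mm behind the grasp point. The pads swing forward as they close: fully open they stand 13 mm farther back than shut.
Start: joints at [-73.018, 15.837, -1.513, 72.651, 0, 84.076], TCP at [243.259, -575.714, 231.313] pointing down, gripper open.
Joint ranges: [-178.77, 178.77], [-48.84, 107.48], [-61.69, 71.31], [-111.58, 123.2], [-90, 87.43], [-180, 180]. Speed limits (degrees/s): [147.25, 147.25, 180, 180, 180, 180].

### API

Orientations are given as a 3x3 rotation matrix whose columns are the frame's x, y, z axes.
In Python, from cell import bot, imaging gives the robot as it stands.
- The arm moves only by the shell command python3 -m pendant 'ROWS' [FORCE]. ROWS is JSON, a list of rows, each a list of 3 entries, a list of its own where there are three numbers: the gripper's target within -1 to 1 (fully open at 1, half-way at 0, shut at -1), then the shift along the tool's x, y, z in mm, then the turn, a rotation vector about the tool's x, y, z in degrees. In form: [[claw, [tx, ty, tz], [rx, ry, rz]], ...]. A call has 1 to 20 rows; each row is the pose to reach, as a shift and turn from the pose commanded when the call began, along the tool's axes at that moment; what a row does not reach only later rows make up. A row lasts 1/8 s, in which the tool goes at most 62.5 mm and 10.7 degrees, less where a joint would pass 70% of its speed; a pose out of reach is approached as far as the arm can. A call with a gripper value outside its range is refused whole. The fingers move at their own pace and stop on an object; FORCE is the grip in N (left out, the last holds). Time passes only in rows, so rows that repeat a pose let the fingers close. It gives the time, the measured TCP pose, the force and the opening at its end, in the units of the state.
- bot.observe(): the state, without advancing time (a new reading comes with each control period).
- imaging.read_camera(name): name is "scene" or "top" or "wrist"; returns the picture (480x640x3 uint8, blue, green, red); there is no depth.
- imaging.calibration(name): a dict with "camera_matrix" (3x3 intrinsics, pixels), "dist_coeffs" ([k1, k2, p1, p2, k3] as OpenCV has them; the pictures are not rectified), "camera_from_world" (4x4, takes a point from world to camera coordinates). Camera axes: x right, y down, z forward; pixel columns grow to the right and rows downward; lengths in mm; the calibration is good to about 2 mm. A picture is of the moment at which its call begins: read the wrist's pose just before it. calibration takes no time and is no camera call; for the wrist camera it gives the pose at the moment of the call.
- bot.hand_in(): hands the job in, once; it reports no verdict.
The state is a dict: "clock": time; "joint_positions": joint angles; "qvel": joint speeds; "tau": joint torques, N m; "eef_pos": TCP position; "orientation": TCP orientation; "contact_force": force on the tool from outside, world axes, zero at the start; "torque": the same for the moment, N m; "width": finger opening in mm.
Only numpy, scipy, OpenCV 4.12 (cv2) and the standard library are available. Lean on these libraries where they do the work, as an engineer would, in place of code of your own. Each camera call takes 0.05 s, during which the arm holds its last target.

## Working session

There is one attempt and no reset: what is moved stays moved. The work goes in short steps, Python scripts to look and compute and a shell command to move; the robot and the scene stay as the last step left them, time stands still between calls to the robot, and variables do not carry over. Pictures are saved under pics/ and viewed, and the job is handed in when it is done.

```bash
ls; mkdir -p pics
python3 - <<'E'
from cell import bot, imaging
import cv2
s=bot.observe();print(s, bot.grasp_offset)
for n in("scene","top","wrist"):
    cv2.imwrite(f"pics/{n}0.png",imaging.read_camera(n))
E
```

```text
pics
{'clock': 0.0, 'joint_positions': array([-7.30177573e+01,  1.58787725e+01, -1.59737844e+00,  7.26511702e+01,
       -1.21954798e-03,  8.40749995e+01]), 'qvel': array([-0.04126199, -0.02107178,  0.05602599, -0.00551887,  0.0029756 ,
       -0.03291894]), 'tau': array([ 2.04756558e-03, -4.45511484e+01,  2.95200509e+01,  1.63381296e-02,
       -1.51840632e-04, -9.75024861e-07]), 'eef_pos': array([ 243.02587435, -574.97159795,  230.15794806]), 'orientation': array([[-6.69398337e-04,  9.21136266e-01,  3.89239683e-01],
       [ 2.11905728e-03,  3.89240203e-01, -9.21133852e-01],
       [-9.99997531e-01,  2.08215713e-04, -2.21249725e-03]]), 'contact_force': array([-0.03680562, -0.65639845, -0.59720536]), 'torque': array([-0.00286854, -0.00224729,  0.01180535]), 'width': 85.18024562387195} -18.700000000000003
```

View pics/scene0.png

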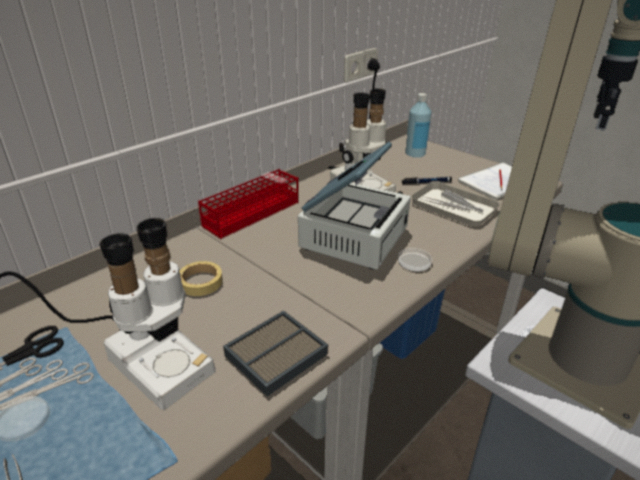

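View pics/top0.png

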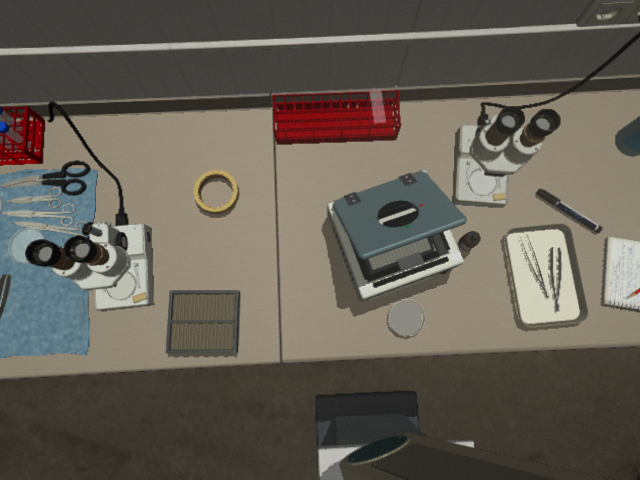

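View pics/wrist0.png

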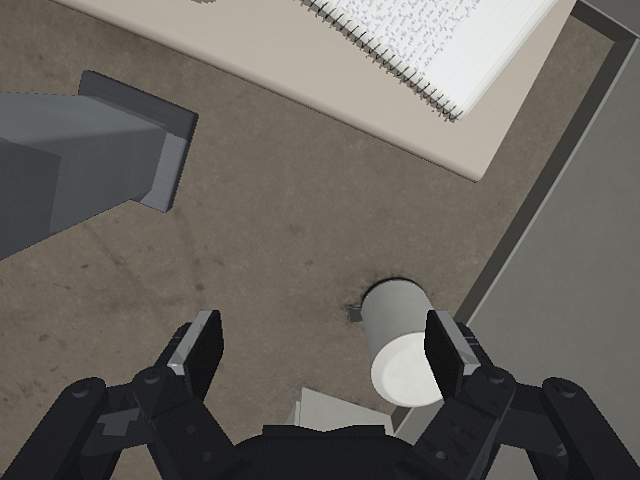

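The top view shows the box around (395,235), with the hatch open, the fastener near (398,213), and the bottle at (468,242). I'll enlarge this.

Run:
```python
import cv2
a=cv2.imread("pics/top0.png")[160:310,315:495];cv2.imwrite("pics/top0c.png",cv2.resize(a,None,fx=4.4,fy=4,interpolation=cv2.INTER_CUBIC)[:, :])
a=cv2.imread("pics/top0.png")[160:310,315:495];cv2.imwrite("pics/top0c.png",cv2.resize(a,None,fx=4,fy=4,interpolation=cv2.INTER_CUBIC))
a=cv2.imread("pics/scene0.png")[130:280,280:440];cv2.imwrite("pics/scene0c.png",cv2.resize(a,None,fx=4,fy=4,interpolation=cv2.INTER_CUBIC))
```

```text
(no output)
```

View pics/top0c.png

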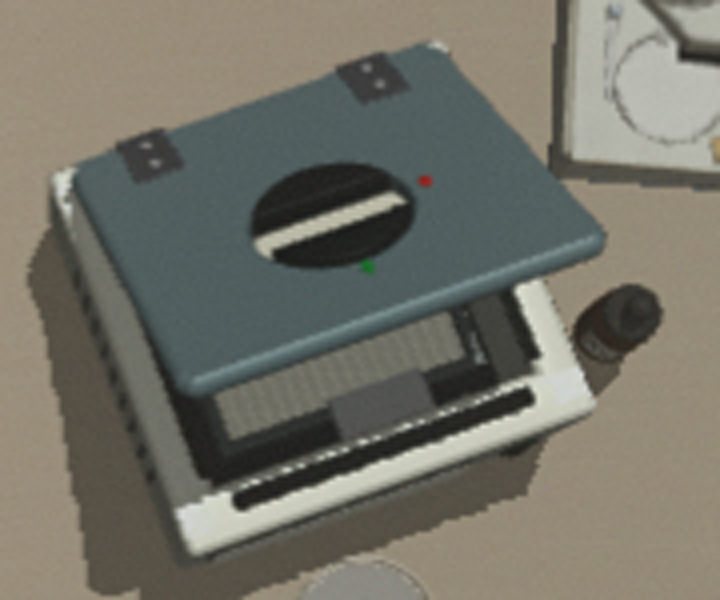

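View pics/scene0c.png

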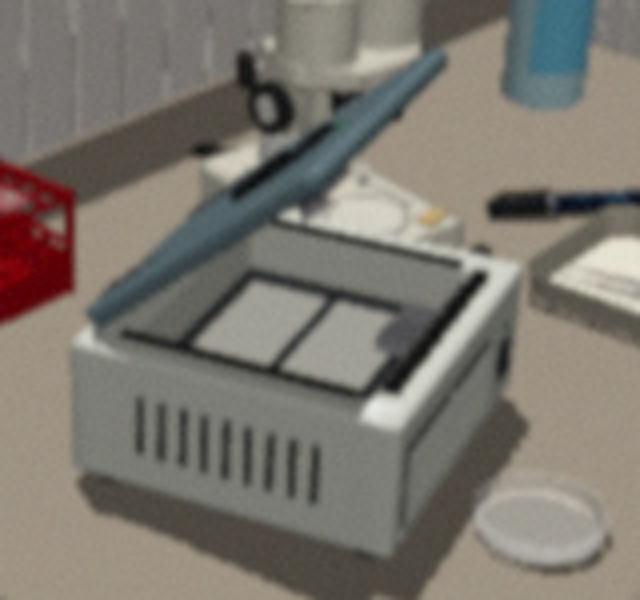

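```bash
cat > h.py <<'E'
import numpy as np, cv2
from cell import bot, imaging
from scipy.optimize import least_squares
def proj(P,c):
    T=np.array(c["camera_from_world"]);P=np.atleast_2d(np.array(P,float))
    r,_=cv2.Rodrigues(T[:3,:3]);return cv2.projectPoints(P,r,T[:3,3],np.array(c["camera_matrix"]),np.array(c["dist_coeffs"]))[0][:,0]
def box(p,L):
    x,y,yaw=p[:3];c,s=np.cos(yaw),np.sin(yaw)
    L=np.atleast_2d(L);return np.c_[x+c*L[:,0]-s*L[:,1],y+s*L[:,0]+c*L[:,1],L[:,2]]
def hatch(p,L): # L: (dist from hinge, y, height)
    q,hx=p[3],p[4];L=np.atleast_2d(np.array(L,float));d,h=L[:,0],L[:,2]
    return box(p,np.c_[hx-d*np.cos(q)+h*np.sin(q)*1.0,L[:,1],100+d*np.sin(q)+h*np.cos(q)])
E
cat > fit.py <<'E'
from h import *
ct=imaging.calibration("top");cs=imaging.calibration("scene")
t=lambda u,v:(315+u/4-.375,160+v/4-.375); s=lambda u,v:(280+u/4-.375,130+v/4-.375)
B=[((-105,110,100),t(190,553)),((-105,-110,100),t(592,405))]
H=[((190,95,14),t(190,387)),((190,-95,14),t(604,238)),((115,0,18),t(333,215))]
SB=[((-105,110,100),s(76,345)),((-105,-110,100),s(390,415)),((105,-110,100),s(522,262)),((-105,-110,0),s(390,553))]
SB=[((-105,110,100),s(76,345)),((-105,-110,100),s(398,410)),((-105,-110,0),s(392,553))]
# scene view: left-right check
def res(p):
    r=[(proj(box(p,[a]),ct)[0]-b) for a,b in B]+[(proj(hatch(p,[a]),ct)[0]-b) for a,b in H]
    return np.concatenate(r+[[ (p[4]-98)/5]])
best=least_squares(res,[550,-100,.3,.6,98])
p=best.x;print(p,np.round(res(p),1))
print(np.array(proj([[0,0,0],[600,0,0],[600,-100,0]],ct)))
for n,l in dict(hc=[(0,95,14),(0,-95,14)],).items():print(n,(proj(hatch(p,l),ct)-[315,160])*4)
for l in [(-105,110,100),(-105,-110,100),(105,-110,100),(105,110,100),(-105,-110,0),(-105,110,0)]:
    print('scene',l,(proj(box(p,[l]),cs)-[280,130])*4)
print('scene hatch',(proj(hatch(p,[(190,95,14),(190,-95,14),(115,0,18)]),cs)-[280,130])*4)
E
python3 fit.py
```

```text
[ 5.75463155e+02 -1.89547844e+01  2.96396355e-01  7.17113918e-01
  9.01391690e+01] [-0.5  0.2  1.9 -0.1  0.8 -0.5 -1.7  0.7 -0.3 -0.2 -1.6]
[[400.93689957 527.64017236]
 [378.63367443 229.586395  ]
 [423.33590871 227.45034113]]
hc [[ 73.64605751 160.31626964]
 [420.65261267  39.4942847 ]]
scene (-105, 110, 100) [[391.07077321 422.96590582]]
scene (-105, -110, 100) [[516.86351964 257.19613454]]
scene (105, -110, 100) [[216.8026917  189.96966363]]
scene (105, 110, 100) [[ 57.98008687 334.64974619]]
scene (-105, -110, 0) [[500.70602523 391.58598941]]
scene (-105, 110, 0) [[378.59618779 568.84145444]]
scene hatch [[311.74338448 166.25347258]
 [435.30114752  46.19444227]
 [278.31692217 156.6699233 ]]
```

```bash
cat > fit2.py <<'E'
from h import *
ct=imaging.calibration("top");cs=imaging.calibration("scene")
t=lambda u,v:(315+u/4-.375,160+v/4-.375); s=lambda u,v:(280+u/4-.375,130+v/4-.375)
D=[(box,(-105,110,100),ct,t(188,555)),(box,(-105,-110,100),ct,t(596,405)),
(hatch,(190,95,14),ct,t(190,387)),(hatch,(190,-95,14),ct,t(604,238)),(hatch,(115,0,18),ct,t(333,215)),
(box,(-105,110,100),cs,s(390,420)),(box,(-105,-110,100),cs,s(524,259)),(box,(105,110,100),cs,s(73,342)),(box,(-105,110,0),cs,s(392,555)),
(hatch,(190,-95,14),cs,s(445,50))]
def res(p): return np.concatenate([(f(p,[a])-0 if 0 else proj(f(p,[a]),c)[0]-b) for f,a,c,b in D]+[[(p[4]-98)/5]])
p=least_squares(res,[550,-20,.3,.7,98],loss='soft_l1').x
print(p,np.round(res(p),1))
print('hinge',box(p,[(p[4],0,100)]),'push',hatch(p,[(176,0,14)]),'slot open',hatch(p,[(115,0,5)]))
q=p.copy();q[3]=.02
print('closed push',hatch(q,[(176,0,14)]),'slot',hatch(q,[(115,0,5)]))
for m in [(426,181),(368,267)]:
    pass
def f(v): return [ (proj(hatch(p,[(v[0],v[1],14)]),ct)[0]-t(426,181)),(proj(hatch(p,[(v[2],v[3],14)]),ct)[0]-t(368,267))]
print('red,green local',least_squares(lambda v:np.concatenate(f(v)),[115,-50,165,0]).x)
def g(v): return np.concatenate([proj(hatch(p,[(v[0],v[1],5)]),ct)[0]-t(262,245),proj(hatch(p,[(v[2],v[3],5)]),ct)[0]-t(400,198)])
print('slot ends local',least_squares(g,[115,30,115,-30]).x)
d=[(x,hatch) for x in []]
E
python3 fit2.py
```

```text
[ 5.74214524e+02 -2.03881384e+01  2.95647891e-01  7.06512537e-01
  9.24716617e+01] [ 0.7  0.3  1.7  0.5  1.4 -0.2 -1.2  1.1  0.2 -0.2  1.4  1.1 -0.6 -0.1
 -2.6 -1.5 -2.2  3.8 -1.7 -0.1 -1.1]
hinge [[662.67417025   6.55437652 100.        ]] push [[543.30565345 -29.80217884 224.90539652]] slot open [[582.10187779 -17.98585477 178.4594337 ]]
closed push [[494.61168688 -44.63309857 117.51696543]] slot [[552.78126562 -26.91615304 107.2988467 ]]
red,green local [109.51663737 -48.26287171 153.81207772  -0.62407644]
slot ends local [102.8953601   33.37976346 104.03696232 -36.40781965]
```

```bash
python3 -m pendant '[[-1,[-80,100,-80],[-20,0,0]],[-1,[-80,200,-160],[-40,0,0]],[-1,[-80,300,-240],[-60,0,0]],[-1,[-80,400,-320],[-80,0,0]],[-1,[-80,470,-385],[-90,0,0]],[-1,[-80,470,-385],[-100,0,0]],[-1,[-80,470,-385],[-110,0,0]],[-1,[-80,470,-385],[-120,0,0]],[-1,[-80,470,-385],[-130,0,0]],[-1,[-80,470,-385],[-140,0,0]],[-1,[-80,470,-385],[-140,0,0]],[-1,[-80,470,-385],[-140,0,0]],[-1,[-80,470,-385],[-140,0,0]],[-1,[-80,470,-385],[-140,0,0]]]' 30
python3 - <<'E'
from h import *
s=bot.observe();print(s['joint_positions'].round(1),s['contact_force'].round(1))
cv2.imwrite("pics/w1.png",imaging.read_camera("wrist"))
E
```

```text
clock: 1.9
eef_pos: [526.1, -38.0, 310.9]
orientation: [[-0.001, -0.955, 0.295], [0.0, 0.295, 0.955], [-1.0, 0.001, -0.0]]
contact_force: [-0.4, -0.8, 1.0]
width: -0.2
[-11.2   4.1  -6.1  79.9  -0.    6. ] [-0.4 -0.8  1. ]
```

```bash
python3 -m pendant '[[-1,[0,0,0],[-10,0,0]],[-1,[0,0,0],[-20,0,0]],[-1,[0,0,0],[-30,0,0]],[-1,[0,0,0],[-40,0,0]],[-1,[0,0,0],[-50,0,0]],[-1,[0,0,0],[-60,0,0]],[-1,[0,0,0],[-70,0,0]],[-1,[0,0,0],[-80,0,0]],[-1,[0,0,0],[-90,0,0]],[-1,[0,0,0],[-100,0,0]],[-1,[0,0,0],[-110,0,0]],[-1,[0,0,0],[-124,0,0]],[-1,[0,0,0],[-124,0,0]],[-1,[0,0,0],[-124,0,0]]]'
python3 - <<'E'
from h import *
s=bot.observe();print(s['joint_positions'].round(1),s['contact_force'].round(1))
c=imaging.calibration("wrist");np.save("w1.npy",c,allow_pickle=True)
cv2.imwrite("pics/w1.png",imaging.read_camera("wrist"))
E
```

```text
clock: 3.7
eef_pos: [526.2, -38.2, 311.2]
orientation: [[-0.0, 0.288, -0.958], [0.0, -0.958, -0.288], [-1.0, -0.0, 0.0]]
contact_force: [1.2, 0.5, 0.5]
width: -0.0
[ -11.2    4.1   -6.1   79.9   -0.  -117.9] [1.2 0.5 0.5]
```

View pics/w1.png

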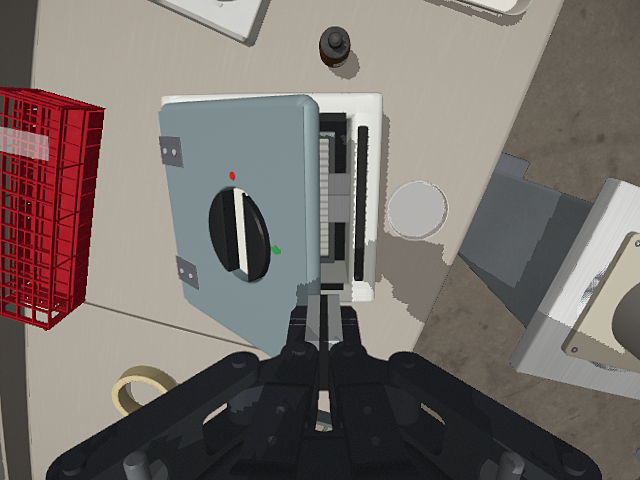

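Box rim corners are at (382,95) and (373,301), the hatch's free right corner at (316,97), red at (232,176), green at (276,251), and the slot is nearly vertical around (240,234). I'll refit with these.

```bash
cat > fit3.py <<'E'
from h import *
ct=imaging.calibration("top");cs=imaging.calibration("scene");cw=np.load("w1.npy",allow_pickle=True).item()
t=lambda u,v:(315+u/4-.375,160+v/4-.375); s=lambda u,v:(280+u/4-.375,130+v/4-.375)
D=[(box,(-105,110,100),ct,t(188,555)),(box,(-105,-110,100),ct,t(596,405)),
(hatch,(190,95,14),ct,t(190,387)),(hatch,(190,-95,14),ct,t(604,238)),(hatch,(115,0,18),ct,t(333,215)),
(box,(-105,110,100),cs,s(390,420)),(box,(-105,-110,100),cs,s(524,259)),(box,(105,110,100),cs,s(73,342)),
(box,(-105,-110,100),cw,(383,94)),(box,(-105,110,100),cw,(373,301)),(hatch,(190,-95,14),cw,(318,96)),(hatch,(115,0,17),cw,(240,234)),(box,(105,-110,100),cw,(161,95)),
(hatch,(190,-95,14),cs,s(445,50))]
def res(p): return np.concatenate([proj(f(p,[a]),c)[0]-b for f,a,c,b in D]+[[(p[4]-95)/5]])
p=least_squares(res,[574,-20,.3,.7,98],loss='soft_l1').x
print(p,np.round(res(p),1));np.save("p.npy",p)
print('hinge',box(p,[(p[4],0,100)]),'push',hatch(p,[(176,0,14)]))
q=p.copy();q[3]=.02
print('closed push',hatch(q,[(176,0,14)]),'slot',hatch(q,[(115,0,5)]))
def pt(uv,h):return least_squares(lambda v:proj(hatch(p,[(v[0],v[1],h)]),cw)[0]-uv,[115,0]).x
print(pt((232,176),14),pt((276,251),14),'slot ends',pt((237,190),5),pt((246,278),5))
E
python3 fit3.py
```

```text
[ 5.72695614e+02 -1.92773989e+01  2.89403630e-01  7.16254170e-01
  9.04219919e+01] [-0.3  0.9  1.   1.7  0.7  0.7 -1.4  2.5 -0.   1.1  1.3  1.6 -0.2  0.4
 -2.6 -1.3  0.7 -4.2 -0.3  0.8 -4.6  6.4  0.7 -0.9 -3.3 -4.1 -0.9 -0.2
 -0.9]
hinge [[659.35733865   6.52729304 100.        ]] push [[540.93596851 -28.7342598  226.11503473]]
closed push [[490.97850586 -43.60976501 117.51696543]] slot [[549.25757907 -26.25638853 107.2988467 ]]
[104.90655212 -43.17008057] [152.31315499   6.22499481] slot ends [ 97.385055   -29.83361233] [100.7178193  47.5592278]
```

```bash
python3 -m pendant '[[-1,[30,-5,-12],[0,0,0]],[-1,[60,-5,-24],[0,0,0]],[-1,[74,-5,-24],[0,0,0]],[-1,[82,-5,-24],[0,0,0]],[-1,[90,-5,-18],[0,0,0]],[-1,[98,-5,-12],[0,0,0]],[-1,[106,-5,-6],[0,0,0]],[-1,[113,-5,0],[0,0,0]],[-1,[121,-5,5],[0,0,0]],[-1,[129,-5,9],[0,0,0]],[-1,[137,-5,14],[0,0,0]],[-1,[145,-5,18],[0,0,0]],[-1,[153,-5,21],[0,0,0]],[-1,[161,-5,23],[0,0,0]],[-1,[170,-5,26],[0,0,0]]]'
python3 - <<'E'
from h import *
s=bot.observe();print(s['contact_force'].round(1))
cv2.imwrite("pics/w2.png",imaging.read_camera("wrist"))
cv2.imwrite("pics/s2.png",cv2.resize(imaging.read_camera("scene")[130:280,280:440],None,fx=4,fy=4))
E
```

```text
clock: 5.62
eef_pos: [499.9, -40.9, 140.7]
orientation: [[-0.0, 0.291, -0.957], [0.0, -0.957, -0.291], [-1.0, -0.0, -0.0]]
contact_force: [0.9, 0.6, 0.9]
width: 0.0
[0.9 0.6 0.9]
```

View pics/w2.png

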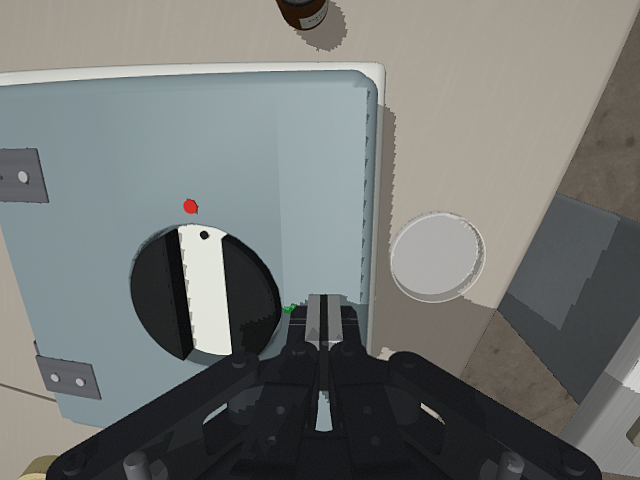

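View pics/s2.png

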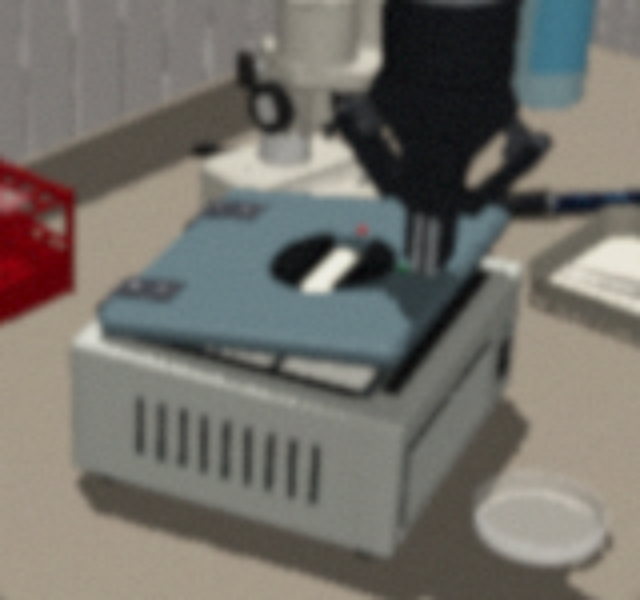

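The hatch is following the fingers; it's about 0.15 open, with the dotted slot end by the red mark at (204,235). Next I press it down onto the seal.

```bash
python3 -m pendant '[[-1,[8,0,2],[0,0,0]],[-1,[15,0,3],[0,0,0]],[-1,[20,0,4],[0,0,0]],[-1,[23,0,4],[0,0,0]],[-1,[25,0,4],[0,0,0]],[-1,[27,0,4],[0,0,0]],[-1,[27,0,4],[0,0,0]]]'
```

```text
clock: 6.6
eef_pos: [495.6, -42.2, 114.5]
orientation: [[-0.001, 0.291, -0.957], [-0.0, -0.957, -0.291], [-1.0, 0.0, 0.001]]
contact_force: [-3.3, -1.3, 4.5]
width: 0.1
```

```bash
python3 -m pendant '[[-1,[1,0,0],[0,0,0]],[-1,[2,0,0],[0,0,0]],[-1,[3,0,0],[0,0,0]],[-1,[3,0,0],[0,0,0]]]'
```

```text
clock: 7.1
eef_pos: [495.7, -42.3, 113.8]
orientation: [[-0.001, 0.291, -0.957], [-0.001, -0.957, -0.291], [-1.0, 0.001, 0.001]]
contact_force: [-8.2, 0.2, 19.6]
width: -0.5
```

Flush: 19.6 N against the stop at z = 113.8. I'll lift off and look.

```bash
python3 -m pendant '[[-1,[-20,0,0],[0,0,0]],[-1,[-55,0,-10],[0,0,0]],[-1,[-90,-25,-35],[0,0,0]],[-1,[-90,-60,-56],[0,0,0]],[-1,[-90,-60,-56],[0,0,0]],[-1,[-90,-60,-56],[0,0,0]]]'
python3 - <<'E'
from h import *
s=bot.observe();print(s['contact_force'].round(1),s['eef_pos'])
c=imaging.calibration("wrist");np.save("w3.npy",c,allow_pickle=True)
cv2.imwrite("pics/w3.png",imaging.read_camera("wrist"))
cv2.imwrite("pics/s3.png",cv2.resize(imaging.read_camera("scene")[130:280,280:440],None,fx=4,fy=4))
E
```

```text
clock: 7.85
eef_pos: [531.8, 31.5, 200.6]
orientation: [[-0.001, 0.291, -0.957], [-0.0, -0.957, -0.291], [-1.0, -0.0, 0.001]]
contact_force: [0.1, 0.1, -0.1]
width: 0.1
[ 0.1  0.1 -0.1] [531.78471256  31.52627069 200.59711589]
```

View pics/w3.png

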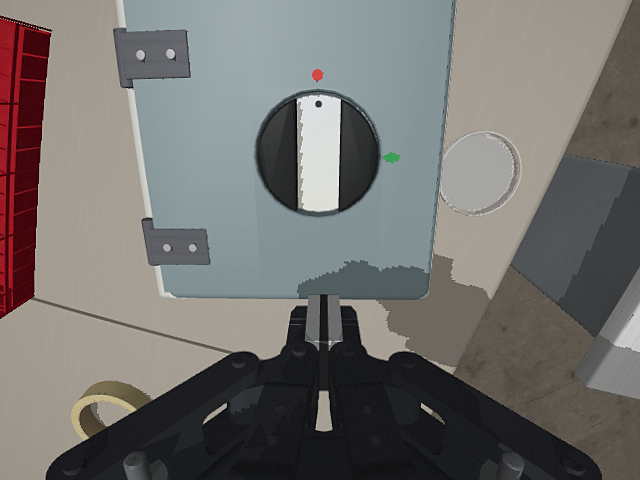

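View pics/s3.png

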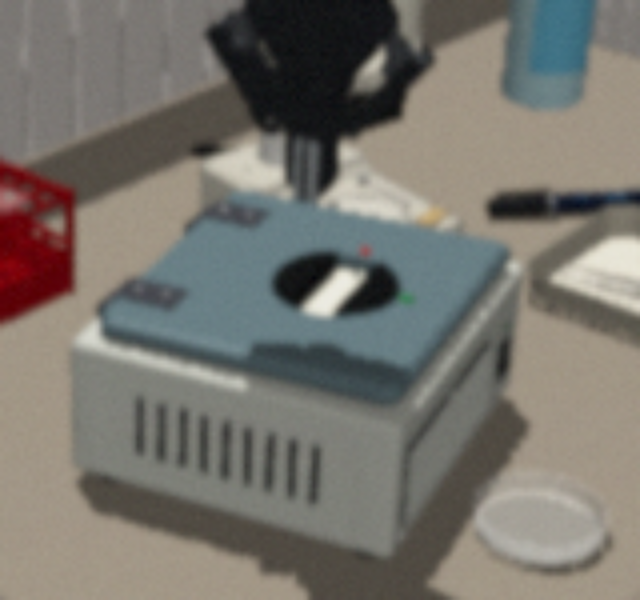

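```bash
cat > m.py <<'E'
from h import *
def ray(c,uv,z):
    K=np.array(c["camera_matrix"]);T=np.array(c["camera_from_world"])
    n=cv2.undistortPoints(np.array([[uv]],float),K,np.array(c["dist_coeffs"]))[0,0]
    d=T[:3,:3].T@np.r_[n,1];o=-T[:3,:3].T@T[:3,3];return o+d*(z-o[2])/d[2]
E
python3 - <<'E'
from m import *
c=np.load("w3.npy",allow_pickle=True).item();s=bot.observe();R=s['orientation'];e=s['eef_pos']
a=lambda d:np.degrees(np.arctan2(d[1],d[0]))
for n,uv,z in [('disc',(318,153),120),('L',(256,153),120),('R',(380,153),120),('mL0',(297,97),120),('mL1',(297,213),120),('mR0',(342,97),120),('mR1',(340.5,212),120),('dot',(318.5,104),107),('floortop',(320,96),107),('floorbot',(320,213),107),('red',(317.5,75),116),('green',(391,157),116),('edgeT',(454,0),116),('edgeB',(430,293),116)]:
    w=ray(c,uv,z);print(n,w.round(1),'tool rel',(R.T@(w-e)).round(1))
f=lambda u,z:ray(c,u,z)
print('slot dir',a(f((297,97),120)-f((297,213),120)),a(f((342,97),120)-f((340.5,212),120)),a(f((318.5,104),107)-f((318,153),120)),'red',a(f((317.5,75),116)-f((318,153),116)),'green',a(f((391,157),116)-f((318,153),116)),'tooly',a(R[:,1]))
E
```

```text
disc [552.9 -25.7 120. ] tool rel [80.5 60.5 -4. ]
L [589.2 -14.8 120. ] tool rel [ 80.5  60.5 -41.9]
R [516.7 -36.9 120. ] tool rel [80.6 60.6 33.9]
mL0 [573.9 -53.1 120. ] tool rel [ 80.5  92.8 -16.2]
mL1 [554.9  14.5 120. ] tool rel [ 80.5  22.5 -17.6]
mR0 [548.7 -60.8 120. ] tool rel [80.6 92.8 10.1]
mR1 [528.4   5.7 120. ] tool rel [80.6 23.2 10.3]
dot [561.  -53.3 107. ] tool rel [93.5 89.2 -3.8]
floortop [561.4 -58.1 107. ] tool rel [93.5 93.9 -2.9]
floorbot [539.8  13.6 107. ] tool rel [93.6 19.  -3. ]
red [566.1 -68.5 116. ] tool rel [ 84.5 105.2  -4.2]
green [508.5 -36.4 116. ] tool rel [84.6 57.8 41.5]
edgeT [ 504.4 -129.8  116. ] tool rel [ 84.6 146.   72.6]
edgeB [448.4  44.8 116. ] tool rel [ 84.7 -37.4  75.5]
slot dir -74.3180615305765 -72.9558147407795 -73.5931072671887 red -72.92694959413406 green -166.00960841801108 tooly -73.14511809859367
```

Run:
```python
from m import *
c=np.load("w3.npy",allow_pickle=True).item();s=bot.observe();R=s['orientation'];e=s['eef_pos']
print(proj([e],c), c['camera_matrix'])
for uv in [(308,297),(341,297),(324.5,296)]: print((R.T@(ray(c,uv,e[2])-e)).round(1))
a=cv2.imread("pics/w3.png")
cv2.imwrite("pics/w3c.png",cv2.resize(a[270:400,250:400],None,fx=4,fy=4))
```

```text
[[324.77926342 308.12920938]] [[360.83754173   0.         323.35557199]
 [  0.         360.83754173 237.86574093]
 [  0.           0.           1.        ]]
[-0.   5.7 -7.5]
[0.  5.7 7.3]
[-0.   6.2 -0.1]
```

View pics/w3c.png

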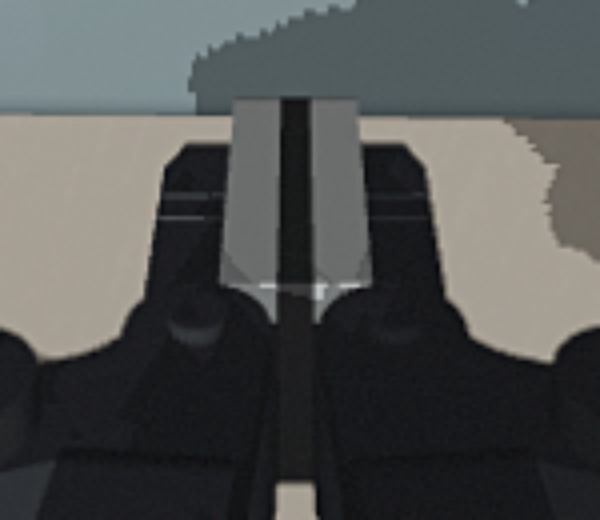

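Run:
```python
from m import *
a=cv2.imread("pics/wrist0.png")
cv2.imwrite("pics/w0c.png",cv2.resize(a[290:420,130:270],None,fx=5,fy=4.5))
c=np.load("w3.npy",allow_pickle=True).item();s=bot.observe();R=s['orientation'];e=s['eef_pos']
for y in(-11,0,6,11):
  for x in (0,-5,-10,-15,-20,-30): print(y,x,proj([e+R@[x,y,-7.5],e+R@[x,y,-14.5]],c).round(0).tolist())
```

```text
-11 0 [[309.0, 329.0], [293.0, 329.0]]
-11 -5 [[308.0, 335.0], [293.0, 335.0]]
-11 -10 [[308.0, 342.0], [292.0, 342.0]]
-11 -15 [[307.0, 349.0], [291.0, 349.0]]
-11 -20 [[307.0, 356.0], [290.0, 356.0]]
-11 -30 [[306.0, 372.0], [288.0, 372.0]]
0 0 [[308.0, 308.0], [293.0, 308.0]]
0 -5 [[308.0, 314.0], [292.0, 314.0]]
0 -10 [[307.0, 320.0], [291.0, 320.0]]
0 -15 [[307.0, 327.0], [290.0, 327.0]]
0 -20 [[306.0, 334.0], [289.0, 333.0]]
0 -30 [[305.0, 349.0], [287.0, 349.0]]
6 0 [[308.0, 296.0], [292.0, 296.0]]
6 -5 [[308.0, 302.0], [292.0, 302.0]]
6 -10 [[307.0, 308.0], [291.0, 308.0]]
6 -15 [[307.0, 314.0], [290.0, 314.0]]
6 -20 [[306.0, 321.0], [288.0, 321.0]]
6 -30 [[305.0, 335.0], [286.0, 335.0]]
11 0 [[308.0, 286.0], [292.0, 286.0]]
11 -5 [[307.0, 292.0], [291.0, 292.0]]
11 -10 [[307.0, 297.0], [290.0, 297.0]]
11 -15 [[306.0, 303.0], [289.0, 303.0]]
11 -20 [[306.0, 310.0], [288.0, 310.0]]
11 -30 [[305.0, 324.0], [286.0, 324.0]]
```

View pics/w0c.png

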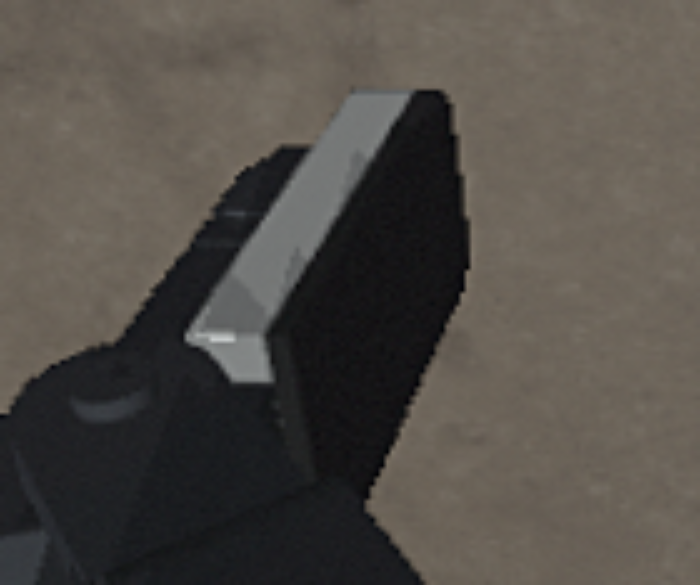

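```bash
python3 -m pendant '[[-0.3,[5,10,0],[10,0,0]],[-0.3,[10,20,-1],[20,0,0]],[-0.3,[15,30,-1],[30,0,0]],[-0.3,[20,40,-2],[40,0,0]],[-0.3,[25,50,-2],[50,0,0]],[-0.3,[30,61,-3],[60,0,0]],[-0.3,[35,61,-3],[70,0,0]],[-0.3,[40,61,-3],[80,0,0]],[-0.3,[45,61,-3],[90,0,0]],[-0.3,[45,61,-3],[90,0,0]],[-0.3,[45,61,-3],[90,0,0]]]'
python3 - <<'E'
from m import *
s=bot.observe();print(s['contact_force'].round(1),s['joint_positions'].round(1))
c=imaging.calibration("wrist");np.save("w4.npy",c,allow_pickle=True)
cv2.imwrite("pics/w4.png",imaging.read_camera("wrist"))
cv2.imwrite("pics/t4.png",cv2.resize(imaging.read_camera("top")[160:310,315:495],None,fx=4,fy=4))
E
```

```text
clock: 9.32
eef_pos: [552.7, -26.4, 156.3]
orientation: [[-0.0, -0.956, -0.292], [0.0, -0.292, 0.956], [-1.0, 0.0, 0.0]]
contact_force: [-0.4, 0.2, 0.8]
width: 30.0
[-0.4  0.2  0.8] [ -9.4  11.6 -16.4  62.   -0.  -26.4]
```

View pics/w4.png

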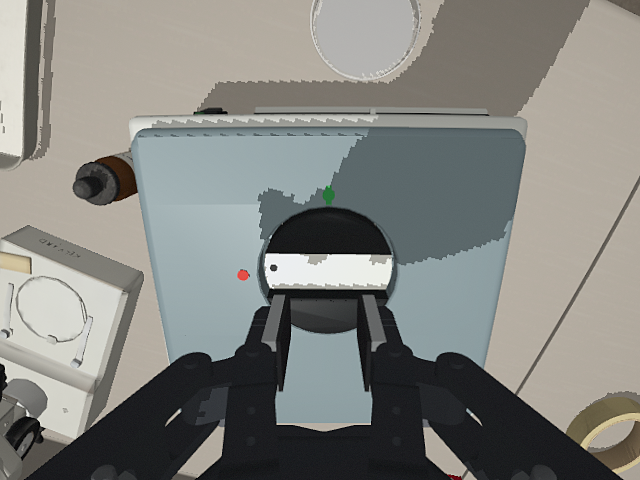

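```bash
python3 - <<'E'
from m import *
c=np.load("w4.npy",allow_pickle=True).item();s=bot.observe();R=s['orientation'];e=s['eef_pos']
for n,uv,z in [('disc',(328,269),120),('L',(258,270),119),('R',(397,270),119),('top',(328,207),119),('floorU',(328,254),107),('cheekU',(328,253),120),('dot',(274,268),107),('red',(243,275),116),('green',(328,195),116),('mouthlow',(328,289),120),('hfreeL',(135,129),116),('hfreeR',(525,129),116)]:
    w=ray(c,uv,z);print(n,w.round(1),(R.T@(w-e)).round(1))
print(proj([e+R@[0,0,15],e+R@[0,0,-15],e+R@[0,11,15],e+R@[-5,11,15]],c))
E
python3 -c "
import cv2;a=cv2.imread('pics/w4.png');cv2.imwrite('pics/w4c.png',cv2.resize(a[195:345,240:420],None,fx=4,fy=4,interpolation=2))"
```

```text
disc [547.9 -24.5 120. ] [36.5  4.4  3.1]
L [560.2 -60.9 119. ] [ 37.5   3.3 -35.3]
R [537.9  12.1 119. ] [37.5  3.3 41.1]
top [515.  -34.7 119. ] [37.5 38.8  3. ]
floorU [544.4 -25.4 107. ] [49.5  8.   3.3]
cheekU [539.  -27.3 120. ] [36.5 13.7  3.1]
dot [562.1 -52.9 107. ] [ 49.5  -0.8 -28.2]
red [567.1 -68.4 116. ] [ 40.5  -1.2 -44.5]
green [509.6 -36.3 116. ] [40.5 44.5  3. ]
mouthlow [559.5 -20.9 120. ] [36.5 -7.8  3.2]
hfreeL [ 505.3 -138.4  116. ] [ 40.5  78.4 -93.4]
hfreeR [448.1  47.9 116. ] [ 40.5  78.7 101.5]
[[355.19182367 310.743768  ]
 [289.10167528 310.74090478]
 [355.97151006 289.05341613]
 [356.96976873 294.41172785]]
```

View pics/w4c.png

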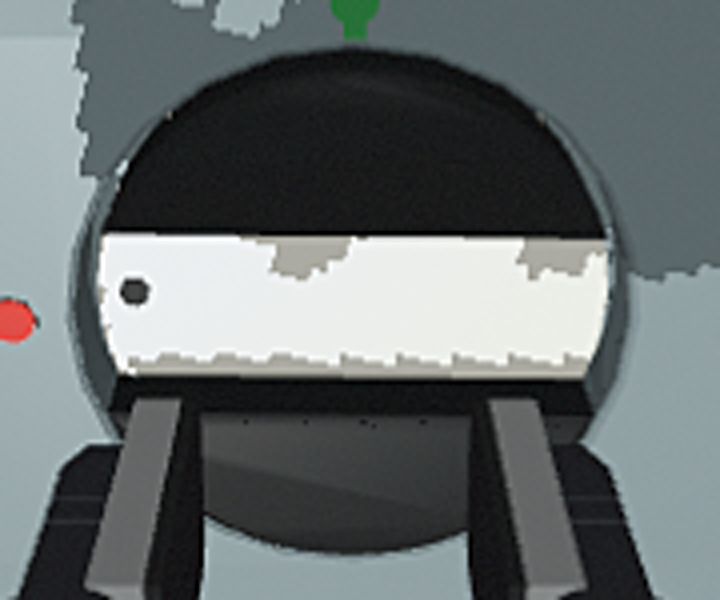

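View pics/t4.png

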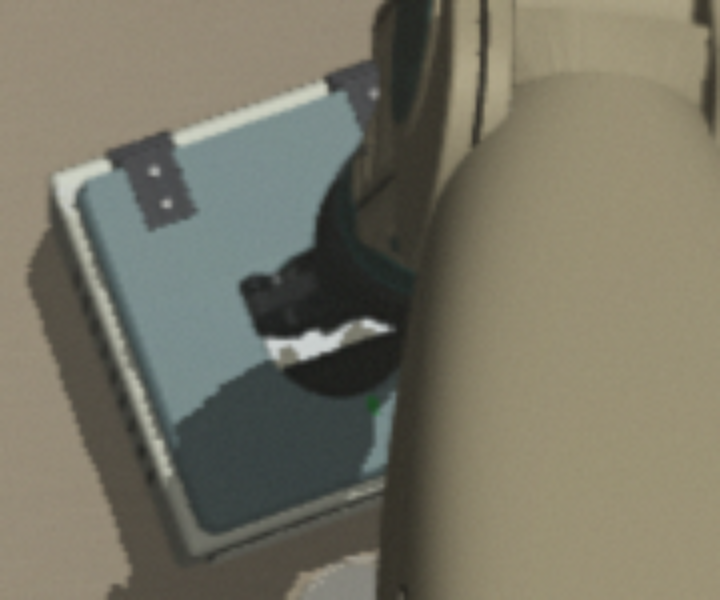

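```bash
python3 -m pendant '[[-0.4,[10,0.5,3],[0,0,0]],[-0.4,[20,0.5,3],[0,0,0]],[-0.4,[30,0.5,3],[0,0,0]],[-0.4,[36,0.5,3],[0,0,0]],[-0.4,[40,0.5,3],[0,0,0]],[-0.4,[43,0.5,3],[0,0,0]],[-0.4,[43,0.5,3],[0,0,0]]]'
python3 - <<'E'
from m import *
s=bot.observe();print(s['contact_force'].round(1),s['torque'].round(2),s['joint_positions'].round(1))
cv2.imwrite("pics/w5.png",imaging.read_camera("wrist"))
cv2.imwrite("pics/s5.png",cv2.resize(imaging.read_camera("scene")[130:280,280:440],None,fx=4,fy=4))
E
```

```text
clock: 10.3
eef_pos: [551.6, -23.2, 113.2]
orientation: [[-0.0, -0.957, -0.291], [0.0, -0.291, 0.957], [-1.0, 0.0, 0.0]]
contact_force: [-0.8, -0.3, 0.3]
width: 25.5
[-0.8 -0.3  0.3] [0.02 0.01 0.  ] [ -9.1  13.7 -19.4  56.9  -0.  -26. ]
```

View pics/w5.png

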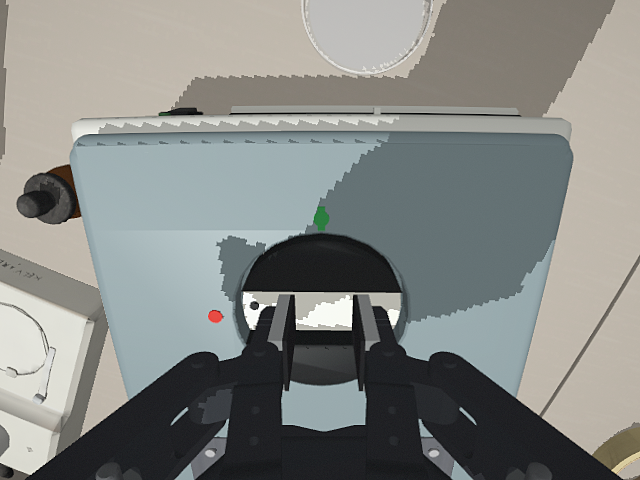

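View pics/s5.png

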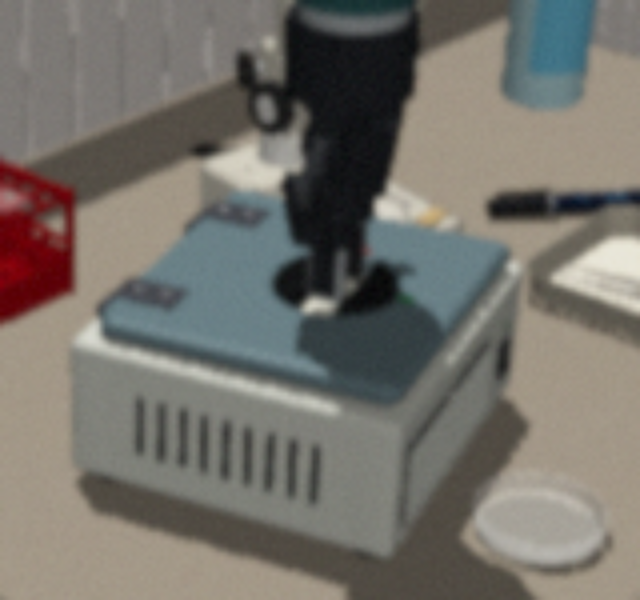

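The tips are in the slot mouth and centred (columns about 324 against 322), with no contact force. I'll go deeper.

```bash
python3 -m pendant '[[-0.4,[2,0,0],[0,0,0]],[-0.4,[4,0,0],[0,0,0]],[-0.4,[5,0,0],[0,0,0]],[-0.4,[6,0,0],[0,0,0]],[-0.4,[6,0,0],[0,0,0]]]'
```

```text
clock: 11.02
eef_pos: [551.5, -23.1, 107.2]
orientation: [[-0.0, -0.957, -0.291], [0.0, -0.291, 0.957], [-1.0, 0.0, 0.0]]
contact_force: [0.1, -0.2, 1.0]
width: 25.3
```

```bash
python3 -m pendant '[[-0.4,[1,0,0],[0,0,0]],[-0.4,[2,0,0],[0,0,0]],[-0.4,[3,0,0],[0,0,0]],[-0.4,[4,0,0],[0,0,0]],[-0.4,[4,0,0],[0,0,0]]]'
```

```text
clock: 11.65
eef_pos: [551.6, -23.2, 104.9]
orientation: [[0.0, -0.957, -0.291], [-0.0, -0.291, 0.957], [-1.0, -0.0, -0.0]]
contact_force: [-2.8, -0.0, 9.3]
width: 25.9
```

```bash
python3 -m pendant '[[-0.4,[0,0,0],[5,0,0]],[-0.4,[0,0,0],[10,0,0]],[-0.4,[0,0,0],[15,0,0]],[-0.4,[0,0,0],[20,0,0]],[-0.4,[0,0,0],[25,0,0]],[-0.4,[0,0,0],[30,0,0]],[-0.4,[0,0,0],[30,0,0]]]'
python3 - <<'E'
from m import *
s=bot.observe();print(s['contact_force'].round(1),s['torque'].round(2),s['joint_positions'].round(1))
cv2.imwrite("pics/w6.png",imaging.read_camera("wrist"))
E
```

```text
clock: 12.52
eef_pos: [552.1, -23.0, 104.9]
orientation: [[0.001, -0.974, 0.227], [0.0, 0.227, 0.974], [-1.0, -0.001, 0.001]]
contact_force: [-3.1, 1.0, 8.3]
width: 25.4
[-3.1  1.   8.3] [ 0.14  0.58 -0.06] [ -9.1  14.2 -19.9  55.8   0.    4. ]
```

View pics/w6.png

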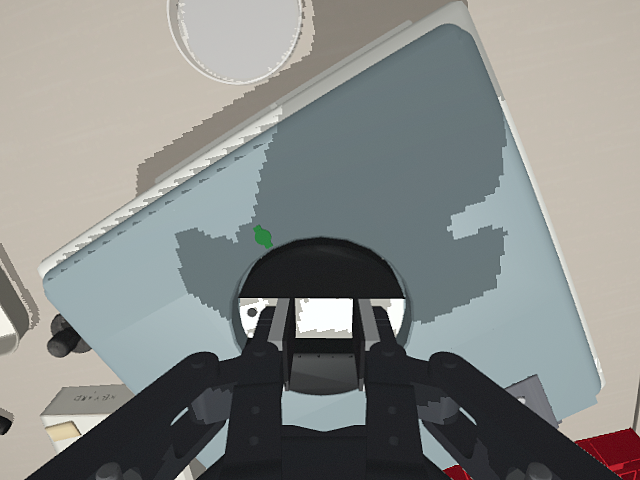

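The fastener has turned with the fingers: the dot is at (252,312) and the slot is still level in the tool view. I'll continue.

```bash
python3 -m pendant '[[-0.4,[0,0,0],[5,0,0]],[-0.4,[0,0,0],[10,0,0]],[-0.4,[0,0,0],[15,0,0]],[-0.4,[0,0,0],[20,0,0]],[-0.4,[0,0,0],[25,0,0]],[-0.4,[0,0,0],[30,0,0]],[-0.4,[0,0,0],[35,0,0]],[-0.4,[0,0,0],[35,0,0]]]'
python3 - <<'E'
from m import *
s=bot.observe();print(s['contact_force'].round(1),s['torque'].round(2),s['joint_positions'].round(1))
cv2.imwrite("pics/w7.png",imaging.read_camera("wrist"))
E
```

```text
clock: 13.58
eef_pos: [553.3, -23.8, 105.0]
orientation: [[0.004, -0.667, 0.745], [-0.001, 0.745, 0.667], [-1.0, -0.003, 0.002]]
contact_force: [0.3, -1.5, 6.4]
width: 25.8
[ 0.3 -1.5  6.4] [-0.2   0.05 -0.05] [ -9.1  14.2 -19.9  55.7  -0.1  39. ]
```

View pics/w7.png

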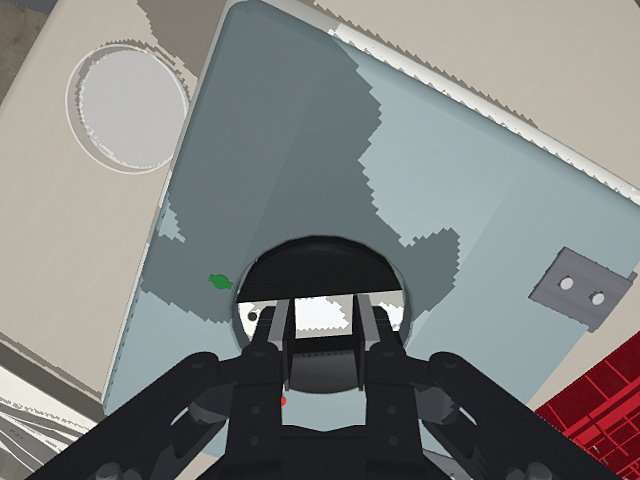

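```bash
python3 -m pendant '[[-0.4,[0,0,0],[4,0,0]],[-0.4,[0,0,0],[8,0,0]],[-0.4,[0,0,0],[12,0,0]],[-0.4,[0,0,0],[16,0,0]],[-0.4,[0,0,0],[20,0,0]],[-0.4,[0,0,0],[24,0,0]],[-0.4,[0,0,0],[28,0,0]],[-0.4,[0,0,0],[28,0,0]]]'
python3 - <<'E'
from m import *
s=bot.observe();print(s['contact_force'].round(1),s['torque'].round(2),s['joint_positions'].round(1))
cv2.imwrite("pics/w8.png",imaging.read_camera("wrist"))
E
```

```text
clock: 14.62
eef_pos: [553.3, -24.4, 105.0]
orientation: [[0.003, -0.24, 0.971], [-0.003, 0.971, 0.24], [-1.0, -0.004, 0.003]]
contact_force: [-1.2, -2.1, 5.3]
width: 25.4
[-1.2 -2.1  5.3] [-0.48  0.12  0.05] [ -9.1  14.2 -19.9  55.7  -0.1  67. ]
```

View pics/w8.png

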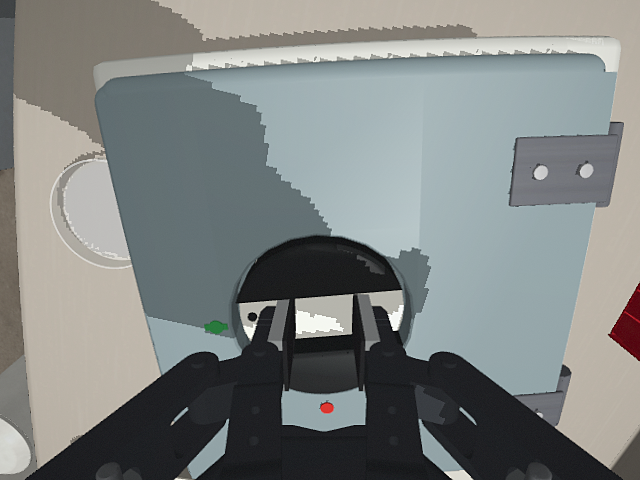

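```bash
python3 -m pendant '[[-0.4,[0,0,0],[3,0,0]],[-0.4,[0,0,0],[6,0,0]],[-0.4,[0,0,0],[6,0,0]]]'
python3 -c "
from cell import bot
s=bot.observe();print(s['contact_force'].round(1),s['torque'].round(2),s['joint_positions'].round(1))"
python3 -m pendant '[[-0.4,[0,0,0],[3,0,0]],[-0.4,[0,0,0],[5,0,0]],[-0.4,[0,0,0],[5,0,0]]]'
python3 - <<'E'
from m import *
s=bot.observe();print(s['contact_force'].round(1),s['torque'].round(2),s['joint_positions'].round(1))
cv2.imwrite("pics/w9.png",imaging.read_camera("wrist"))
E
```

```text
clock: 15.05
eef_pos: [553.6, -23.6, 105.0]
orientation: [[0.004, -0.138, 0.99], [-0.001, 0.99, 0.138], [-1.0, -0.002, 0.004]]
contact_force: [0.1, 0.2, 5.4]
width: 25.5
[0.1 0.2 5.4] [-0.08 -0.02  0.23] [ -9.1  14.2 -19.9  55.7  -0.   73. ]
clock: 15.42
eef_pos: [553.7, -23.6, 105.0]
orientation: [[0.004, -0.057, 0.998], [-0.002, 0.998, 0.057], [-1.0, -0.002, 0.004]]
contact_force: [1.2, -1.1, 5.1]
width: 25.4
[ 1.2 -1.1  5.1] [-0.31 -0.01  1.76] [ -9.1  14.2 -19.9  55.7  -0.1  77.7]
```

View pics/w9.png

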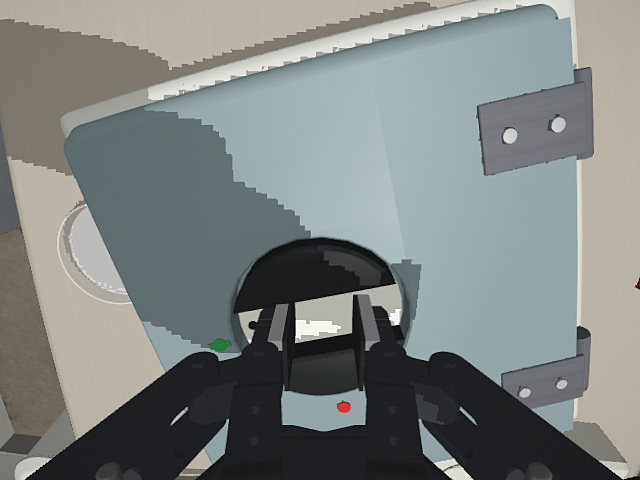

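The torque rose to 1.76 N m, so it's at the stop. I'll ease back within the play, lift straight out and look.

```bash
python3 -m pendant '[[-0.4,[0,0,0],[-3,0,0]],[-0.4,[-2,0,0],[-6,0,0]],[-0.4,[-10,0,0],[-6,0,0]],[-0.4,[-20,0,0],[-6,0,0]],[-0.4,[-50,0,0],[-6,0,0]],[-0.4,[-100,-30,0],[-6,0,0]],[-0.4,[-130,-90,0],[-6,0,0]],[-0.4,[-130,-90,0],[-6,0,0]],[-0.4,[-130,-90,0],[-6,0,0]]]'
python3 - <<'E'
from m import *
s=bot.observe();print(s['contact_force'].round(1),s['torque'].round(2),s['joint_positions'].round(1))
c=imaging.calibration("wrist");np.save("w10.npy",c,allow_pickle=True)
cv2.imwrite("pics/w10.png",imaging.read_camera("wrist"))
cv2.imwrite("pics/s10.png",cv2.resize(imaging.read_camera("scene")[130:280,280:440],None,fx=4,fy=4))
E
```

```text
clock: 16.6
eef_pos: [555.8, -112.9, 233.5]
orientation: [[-0.0, -0.154, 0.988], [0.001, 0.988, 0.154], [-1.0, 0.001, -0.0]]
contact_force: [-1.2, -0.3, -0.1]
width: 25.5
[-1.2 -0.3 -0.1] [ 0.04 -0.01 -0.04] [-18.    9.9  -8.7  71.4   0.   63.1]
```

View pics/w10.png

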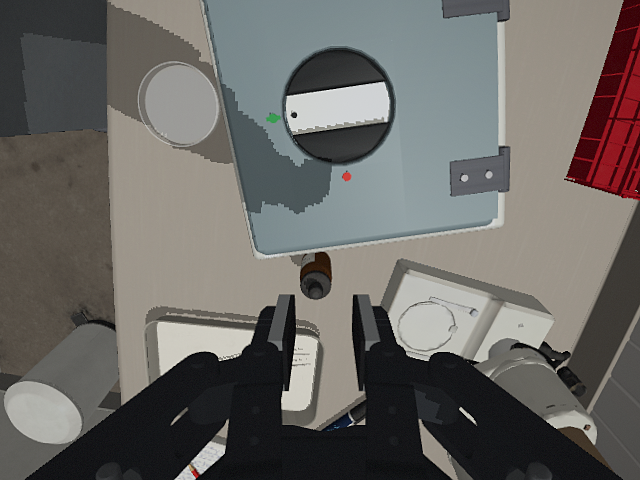

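View pics/s10.png

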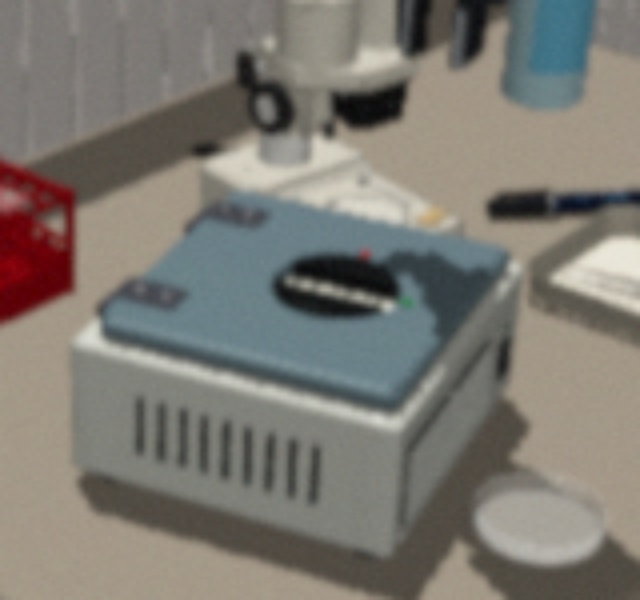

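Run:
```python
from m import *
c=np.load("w10.npy",allow_pickle=True).item()
a=lambda p,q,z:(lambda d:np.degrees(np.arctan2(d[1],d[0])))(ray(c,p,z)-ray(c,q,z))
print('slot edges',a((285,96),(386,82),118),a((289,134),(390,121),106),'dot',a((294,115),(338,106),112),'green-centre',a((273,118),(339.5,105),114),'red',a((347,176),(339.5,105),114))
print('hinge dir (hatch right edge)',a((258,257),(498,223),110))
im=cv2.imread('pics/w10.png');cv2.imwrite('pics/w10c.png',cv2.resize(im[30:190,240:420],None,fx=4,fy=3.75,interpolation=2))
```

```text
slot edges -163.58257805054626 -163.94560610559486 dot -160.13400488699338 green-centre -160.68758367499294 red -74.06222550304797
hinge dir (hatch right edge) -162.5730354729611
```

View pics/w10c.png

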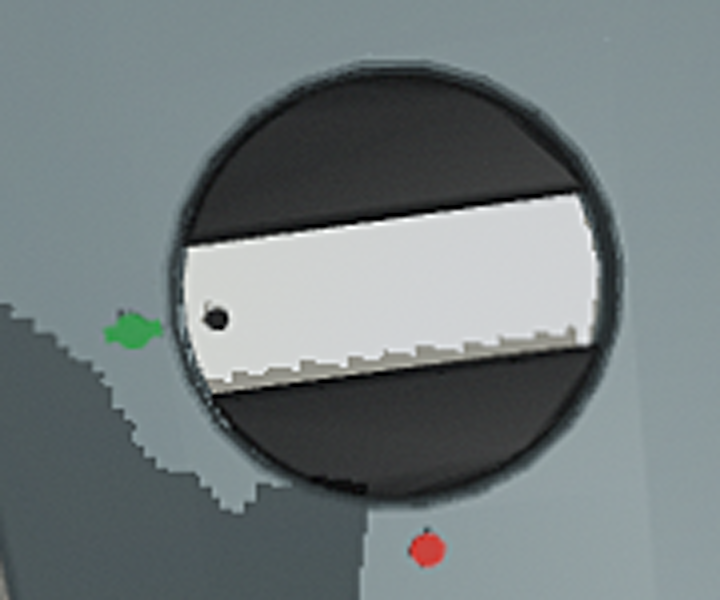

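The slot points at −163.7° and the hatch's middle line at −163.2°, so it's locked. One last check of the loose items, then I'll hand in.

Run:
```python
from m import *
cv2.imwrite("pics/t11.png",imaging.read_camera("top"))
```

```text
(no output)
```

View pics/t11.png

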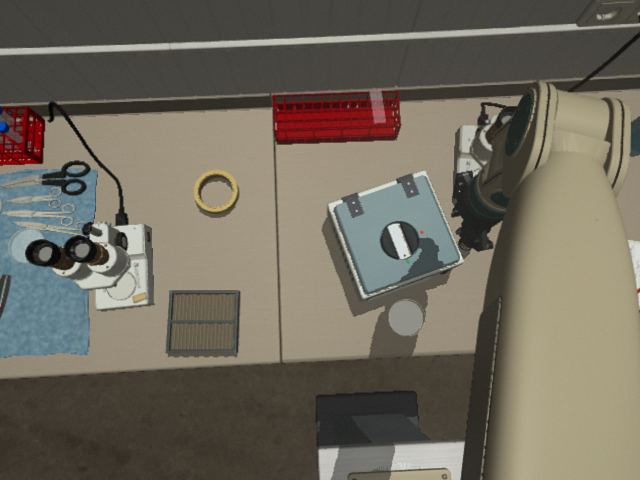

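The filter (204,323) and dish (406,317) haven't moved, and the hatch is flush.

```bash
python3 -c "
from cell import bot
print(bot.observe()['contact_force'].round(1)); print(bot.hand_in())"
```

```text
[-0.6 -0.3 -0.1]
the job is handed in; nothing more can be done
None
```

The hatch is closed, drawn down flush and locked, and I handed the job in at about 17 s, with the hand clear.

- **Closing:** I pushed the hatch down with the shut fingertips until it stopped flush on its seal, at about 20 N.
- **Locking:** I set the fingertips in the slot, opened about 25 mm along it rather than shut. I then turned the fastener clockwise to its stop, where the torque rose to about 1.8 N m, and lifted straight out.
- **Fastener check:** The slot's dotted end points at the green mark. The slot lies at −163.7°, against −163.2° expected for locked.
- **Surroundings check:** The hatch looks flush in the scene and top views. The filter and dish are where they were in the top view. The bottle was upright beside the air cleaner in the last wrist view, but I didn't measure its position again, as the arm partly hid it in the top view. Contact force was near zero.

The camera estimates of the slot centre disagreed by up to about 4 mm. I took a value in between, and the tips went into the slot without contact. No other check failed.

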